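# Unfold and latch the crank of a flask press, then wind the press shut

### The job

Close the bench press on the brass flask. Pull the lock slide outward to its end stop so that it frees the folded crank, swing the crank right over until it clicks out with its grip standing upright, and let go to see that the catch holds it; then take the upright grip and wind the wheel clockwise (seen from above) until the pressing plate sits on the flask and the wheel stops. Do not turn the wheel before the crank has latched, leave crank and slide out, and do not disturb the things standing round the press.

Things in the scene. Friction and masses are not known exactly. Their poses are not given: they have to be found in the camera images.
- press: Grey two-column bench press, fixed, 130 (x) x 336 mm (y). Origin: centre of its underside, z up on the wheel's axis. 'Local' below = mm in this frame, which does not turn with the wheel. Beam along y, 56 mm wide, top 145 mm up; on it the wheel, an aluminium disc 82 mm across, top 169 mm up. Below, a steel plate over a brass flask 80 x 90 mm whose top is 62 mm up.
- lock_slide (a joint): Lock slide on the +y end of the beam, m: 0 = in (starts within 5 mm of it), 0.040 = out, at its end stop, local +y. Friction about 1.5 N; stays where it is left. While in, its flat steel tongue lies over the end of the folded crank and stops it being lifted; pulled fully out, the tongue is clear of the whole crank circle.
- slide_grip (a point): On the axis of the slide's upright black block, where to grip: 20 x 20 mm in plan, sides along local x and y, top 14 mm above this point, free beside it for 45 mm below. The tongue, 14 mm wide, leaves it towards -y just below this point. With the slide in: local (0, 108, 205).
- crank (a joint): Fold of the crank arm about a level hinge on the wheel, rad: 0 folded over the wheel, 3.14 latched out (stop). Wheel at 0: hinge along local x through (0, -12, 191); the arm lies towards +y, is vertical at 1.57, ends towards -y. Stiff (0.08 N m), stays where left; from 2.7 push it over a spring catch (about 0.15 N m, a few N at the grip) that clicks in above 3.0 and holds 0.3 N m.
- crank_end (a point): Outer end of the aluminium crank arm where its grip is fixed, 62 mm from the hinge. The arm is a bar 18 mm wide (along the hinge), 12 to 14 mm thick, ending 12 mm beyond this point. Folded: local (0, 50, 191), 46 mm above the beam, outside the wheel's disc, both sides of the bar free. Latched: 74 mm from the wheel's axis, same height.
- grip_end (a point): Free end of the crank's grip: a black, freely spinning sleeve 18 mm thick, 46 mm long, square to the arm, its end 56 mm from crank_end. Folded, it hangs into a pocket in the beam and so blocks the wheel; with the arm vertical it points level to local +y; latched, it stands upright 74 mm from the wheel's axis, its end 247 mm up.
- wheel (a joint): Turn of the wheel with the crank on it, rad, clockwise seen from above: 0 = start, 5.2 (about 300 degrees) = end stop, plate on the flask. At 0 the latched grip stands at local -y of the axis and moves towards local -x first. Friction 0.12 N m (under 2 N at the grip); stays where it is left.
- wheel_axis (a point): Point on the wheel's vertical axis at the height of the crank's hinge: local (0, 0, 191). It turns with the wheel.
- platen (a joint): Descent of the steel pressing plate, geared to the wheel: 0 = up, 0.018 m = resting on the flask.
- small_box: Bystander: small brown box, 50 x 55 mm, 58 mm tall, loose, to the left of the press. Origin under its centre.
- oil_bottle: Bystander: small green bottle with white cap, 36 mm across, 90 mm tall, loose, to the left and nearer the robot. Origin under its centre.
- carton: Bystander: brown carton 130 x 86 x 42 mm, loose, to the right. Origin under its centre.

How it is judged:
On the way, in this order (a step that is already met when the one before it is completed fails the run):
1. the lock slide is at its outer end stop (over 37 mm out) (value of joint lock_slide above 0.037 m and value of joint crank below 0.4 rad), for 0.2 s.
2. the crank is latched out (over 3.0 rad) and the robot has let go of it (value of joint crank above 3 rad and value of joint wheel below 0.5 rad and contact force between crank and the fingers below 0.3 N), for 0.1 s.
3. the wheel is wound to its stop with the crank still latched (value of joint wheel above 4.95 rad and value of joint crank above 2.9 rad), for 0.2 s.
At the end, for the whole second after the job is handed in: The lock slide is out at its stop (over 37 mm), the crank is latched out with its grip upright (over 3.0 rad), and the wheel is wound clockwise to its stop (over 4.95 of 5.2 rad, plate within 1 mm of its lowest place on the flask) and at rest (value of joint lock_slide above 0.037 m and value of joint crank above 3 rad and value of joint wheel between 4.95 and 5.3 rad and value of joint platen above 0.017 m and velocity of joint wheel between -0.05 and 0.05 rad/s); the robot touches nothing.
It fails at once if the wheel is turned by more than 0.35 rad while the crank is not latched out (under 2.7 rad) (value of joint wheel above 0.35 rad and value of joint crank below 2.7 rad).
It fails at once if the small box is shifted by more than 30 mm or tipped (distance of small_box from where it was at the start of the episode above 0.03 m or angle between small_box's own z axis and vertical above 0.35 rad).
It fails at once if the bottle is shifted by more than 30 mm or tipped (distance of oil_bottle from where it was at the start of the episode above 0.03 m or angle between oil_bottle's own z axis and vertical above 0.35 rad).
It fails at once if the carton is shifted by more than 30 mm or tipped (distance of carton from where it was at the start of the episode above 0.03 m or angle between carton's own z axis and vertical above 0.35 rad).
It also fails if it takes over 72 s, if anything falls off the work surface, if the arm or the gripper's body presses on something with over 40 N, if the wrist force passes 120 N, or if a joint passes its speed limit or range.

### The arm

A 7-joint arm with a two-finger parallel gripper is mounted at the origin on a cart in front of the work surface, level with it; the furniture and walls round the work are solid. World frame = base frame: x ahead of the robot, y to its left, z up, the work surface at z = 0. Lengths are in m, angles in rad, forces in N, time in s.
With the tool pointing down it reaches from about 0.35 to 0.9 m from the base axis. Payload 19.9 kg.
Tool frame: the origin (TCP) lies midway between the tips of the shut fingers; the grasp point (between the pads) lies 19 mm behind it; z points along the fingers, y is the line along which they close (so a half turn about z gives the same grasp; the last joint's range is limited). The gripper opens to 94 mm and grips with 3 to 60 N. Pads are 16 mm wide; open, the fingers measure 119 mm over their backs; the gripper's body (75 mm by 177 mm) begins 78 mm behind the grasp point.
Start: joints at [1.252, 0.417, -0.01, 1.614, 0.005, 1.111, -0.053], TCP at [0.171, -0.601, 0.205] pointing down, gripper open.
Joint ranges: [-2.81, 2.81], [-0.39, 2.02], [-1.27, 1.25], [0.06, 2.57], [-1.19, 4.33], [0.19, 2], [-2.82, 2.82]. Speed limits (rad/s): [1.89, 1.89, 2.39, 2.39, 3.01, 3.01, 3.01].

### API

Orientations are given as a unit quaternion [w, x, y, z].
In Python, from workcell import * gives the robot as it stands. The module is installed in compiled form; this text tells all that it offers.
- The arm moves only by the tool jog_arm, never from a script. Its argument "motion" is a list of rows, each a list of 7 numbers: the turn, a rotation vector about the tool's x, y, z in units of 6 degrees (1.0 is 6 degrees), then the shift along the tool's x, y, z in units of 40 mm (1.0 is 40 mm), then the finger opening in mm, from 0 to 94. In form: [[ax, ay, az, x, y, z, claw], ...]. A call has exactly 8 rows; each row is the pose to reach, as a shift and turn from the pose commanded when the call began, along the tool's axes at that moment; what a row does not reach only later rows make up. A row lasts 1/10 s, in which the tool goes at most 50 mm and 8.59 degrees, less where a joint would pass 70% of its speed; a pose out of reach is approached as far as the arm can. A call with a gripper value outside its range is refused whole. The fingers move at their own pace and stop on an object; "grip_force" is the grip in N (left out, the last holds). Time passes only in rows, so rows that repeat a pose let the fingers close, or fill a call up. It gives the time, the measured TCP pose, the force, the opening and the grip force at its end, in the units of the state.
- state(): the state, without advancing time (a new reading comes with each control period).
- camera(name): name is "side" or "top" or "wrist"; returns the picture (384x512x3 uint8, red, green, blue); there is no depth.
- camera_params(name): a dict with "fx", "fy", "cx", "cy" (pixels), "k1" (the pictures are not rectified: a ray, as slopes to the right and down, at radius r is drawn at 1 + k1 r^2 times it, then the intrinsics apply), "xyz" and "orientation" of the camera in the world. Camera axes: x right, y down, z forward; pixel columns grow to the right and rows downward; lengths in m; the calibration is good to about 2 mm. A picture is of the moment at which its call begins: read the wrist's pose just before it. camera_params takes no time and is no camera call; for the wrist camera it gives the pose at the moment of the call.
- finish_job(): hands the job in; it is judged then, once.
Trained networks look in the newest picture that a camera, given by its name, has taken for a name from the list of things; names that differ only in an ending like _2 or _b are one class to them, and where a whole thing is asked for, a point or a joint stands for the part that bears it (a point fixed in the world has none). Each returns a list of dicts, best first, with "score" (0 to 1); they miss things now and then, are a little off and sometimes report something else, mostly with a low value. They report only what shows in the picture. A call takes as long as a camera call.
- search_frame(camera, label): "rect" ([left, top, width, height] in pixels, round what is visible of it).
The state is a dict: "time": time; "joints": joint angles; "qd": joint speeds; "joint_torque": joint torques, N m; "tcp_pos": TCP position; "eef_rot": TCP orientation; "contact_force": force on the tool from outside, world axes, zero at the start; "ft_torque": the same for the moment, N m; "finger_gap": finger opening in m; "grip_force": force on a finger pad.
Only numpy, scipy, OpenCV 4.12 (cv2) and the standard library are available. Lean on these libraries where they do the work, as an engineer would, in place of code of your own. Each camera call takes 0.05 s, during which the arm holds its last target. There are 200 camera calls.

## Working session

There is one attempt and no reset: what is moved stays moved. The work goes in short steps, Python scripts to look and compute and a tool call to move; the robot and the scene stay as the last step left them, time stands still between calls to the robot, and variables do not carry over. Pictures are saved under pics/ and viewed, at most 10 in all, crops included, and the job is handed in when it is done.

Besides the shell and the picture viewer there is one more tool, called after "Emit:" by a JSON object that holds its "fn" and its "kwargs", one argument or row to a line. jog_arm: Moves the arm, as the interface text tells. Its arguments: {"type":"object","properties":{"motion":{"type":"array"},"grip_force":{"type":"number"}},"required":["motion"]}

```bash
mkdir -p pics; python3 - <<'E'
from workcell import *
import cv2,numpy as np
s=state();print(s['time'],s['tcp_pos'],s['eef_rot'])
ims=[]
for c in("top","side"):
    p=camera_params(c);print(c,{k:np.round(v,4).tolist() for k,v in p.items()})
    im=camera(c);ims.append(im)
    cv2.imwrite(f"pics/{c}0.png",cv2.cvtColor(im,cv2.COLOR_RGB2BGR))
    for l in("press","slide_grip","crank","crank_end","wheel","small_box","oil_bottle","carton"):
        print(c,l,[(np.round(d['rect'],1).tolist(),round(d['score'],2)) for d in search_frame(c,l)[:2]])
E
```

```text
0.0 [ 0.17067109 -0.60086291  0.20484624] [-5.97777991e-04  9.90436891e-01  1.37965175e-01 -1.38237689e-04]
top {'fx': 429.9916, 'fy': 429.9916, 'cx': 257.7682, 'cy': 191.376, 'k1': -0.1379, 'xyz': [0.2398, -0.007, 1.5059], 'orientation': [0.0824, -0.6784, 0.7253, -0.0836]}
top press [([170.7, 171.4, 109.7, 63.2], 0.98), ([353.6, 174.7, 33.4, 40.2], 0.73)]
top slide_grip [([185.3, 173.4, 19.3, 19.8], 0.59), ([169.6, 171.4, 110.3, 64.4], 0.25)]
top crank [([204.2, 181.9, 25.7, 13.9], 0.61)]
top crank_end [([204.1, 184.4, 24.3, 10.6], 0.58)]
top wheel [([204.8, 180.2, 31.4, 26.6], 0.68)]
top small_box [([127.0, 182.7, 20.2, 19.3], 0.73)]
top oil_bottle []
top carton [([353.8, 177.0, 29.7, 38.7], 0.83)]
side {'fx': 404.7462, 'fy': 404.7462, 'cx': 258.89, 'cy': 192.8982, 'k1': -0.0374, 'xyz': [0.0586, 0.8781, 0.7951], 'orientation': [0.1119, -0.2282, 0.8469, -0.4672]}
side press [([178.3, 186.7, 112.7, 96.3], 0.69)]
side slide_grip [([192.4, 197.2, 24.9, 29.8], 0.53)]
side crank [([217.4, 186.2, 24.5, 28.0], 0.75)]
side crank_end [([215.4, 187.7, 20.6, 30.7], 0.71), ([212.7, 184.5, 34.3, 31.2], 0.31)]
side wheel [([213.7, 186.0, 35.6, 31.1], 0.6), ([218.4, 188.3, 18.4, 30.9], 0.45)]
side small_box [([130.7, 288.6, 32.8, 33.6], 0.92), ([192.7, 193.6, 27.5, 32.5], 0.68)]
side oil_bottle [([193.2, 298.9, 17.2, 36.8], 0.73)]
side carton [([282.5, 160.3, 40.8, 27.1], 0.83), ([175.9, 186.3, 112.8, 97.3], 0.46)]
```

```bash
python3 - <<'E'
import cv2,numpy as np
a=cv2.imread("pics/top0.png")[150:260,100:400];b=cv2.imread("pics/side0.png")[150:350,100:340]
a=cv2.resize(a,None,fx=2.6,fy=2.6,interpolation=3);b=cv2.resize(b,None,fx=1.5,fy=1.5,interpolation=3)
o=np.zeros((a.shape[0]+b.shape[0],790,3),np.uint8);o[:a.shape[0],:a.shape[1]]=a;o[a.shape[0]:,:b.shape[1]]=b
cv2.imwrite("pics/v1.png",o)
E
cat > h.py <<'E'
from workcell import *
import numpy as np,cv2
from scipy.spatial.transform import Rotation as R
def rot(q): return R.from_quat(np.roll(q,-1))
def ray(p,u,v):
    d=np.array([(u-p['cx'])/p['fx'],(v-p['cy'])/p['fy']]);s=d.copy()
    for _ in range(20): s=d/(1+p['k1']*(s@s))
    return rot(p['orientation']).apply([s[0],s[1],1])
def atz(p,u,v,z):
    d=ray(p,u,v);o=np.array(p['xyz']);return o+d*(z-o[2])/d[2]
def proj(p,X):
    c=rot(p['orientation']).inv().apply(np.array(X)-p['xyz']);s=c[...,:2]/c[...,2:]
    s=s*(1+p['k1']*(s**2).sum(-1,keepdims=True));return s*[p['fx'],p['fy']]+[p['cx'],p['cy']]
E
python3 - <<'E'
from h import *
p=camera_params("top")
for n,u,v,z in [("slide top",195,183.3,.219),("wheel",220.5,193.5,.169),("crankend",207,190,.198),("box",137,192,.058),("carton",368.6,196,.042)]: print(n,atz(p,u,v,z).round(4))
E
```

```text
slide top [0.587 0.173 0.219]
wheel [0.5612 0.0992 0.169 ]
crankend [0.5684 0.1388 0.198 ]
box [0.613  0.4014 0.058 ]
carton [ 0.5476 -0.4095  0.042 ]
```

View pics/v1.png

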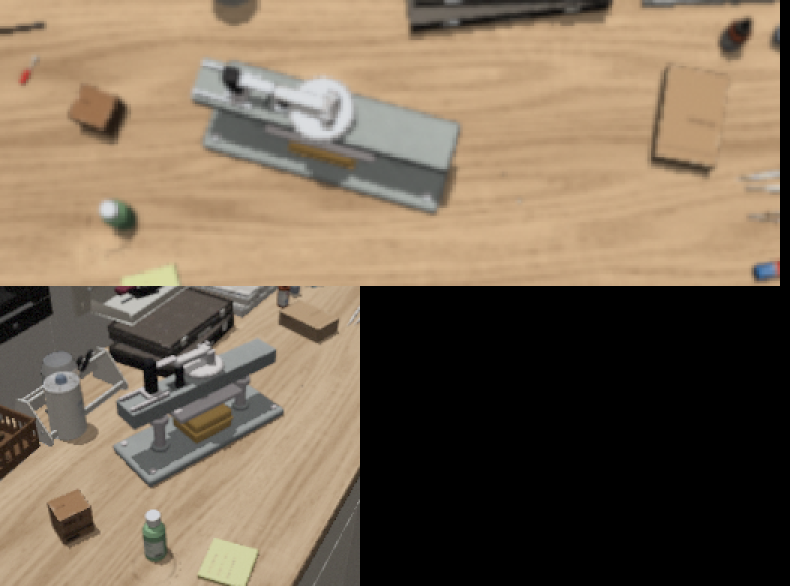

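The view shows the press with its beam's +y end to the upper left. The slide block is near top-camera pixel (189,179) and the wheel centre near (223,191). The bottle and box are to the left and the carton is to the right. Next I fit the press pose.

```bash
python3 - <<'E'
from h import *
from scipy.optimize import least_squares
T=camera_params("top");S=camera_params("side")
tp=lambda x,y:(100+x/2.6,150+y/2.6); sp=lambda x,y:(100+x/1.5,150+(y-286)/1.5)
obs=[(T,(-28,168,145),tp(194,92)),(T,(28,168,145),tp(205,61)),(T,(28,-168,145),tp(460,122)),(T,(0,0,169),tp(322,108)),(T,(0,108,219),tp(231,73)),
(S,(-28,168,145),sp(133,413)),(S,(28,168,145),sp(118,403)),(S,(-28,-168,145),sp(275,347)),(S,(0,0,169),sp(204,366)),(S,(0,108,219),sp(151,363))]
def f(q):
    c,s=np.cos(q[2]),np.sin(q[2]);r=[]
    for p,l,o in obs:
        l=np.array(l)/1e3;X=[q[0]+c*l[0]-s*l[1],q[1]+s*l[0]+c*l[1],l[2]];r+=list(proj(p,np.array(X))-o)
    return r
r=least_squares(f,[.56,.1,-.3],loss='soft_l1');print(r.x,np.degrees(r.x[2]));print(np.array(f(r.x)).reshape(-1,2).round(1))
c,s=np.cos(r.x[2]),np.sin(r.x[2])
print("bottle",atz(S,201.8,334,0),"box",atz(S,147,315,0.03))
x,y=r.x[:2];print("slide",x-s*.108,y+c*.108)
E
```

```text
[ 0.567578    0.08718339 -0.32535162] -18.641274582883895
[[-1.3  3. ]
 [-0.4 -1. ]
 [-0.   0.8]
 [ 0.3 -0.2]
 [ 0.7  0.9]
 [ 0.8  1.7]
 [-1.2 -1.9]
 [-0.1  0.4]
 [-2.1 -3.1]
 [ 0.3 -2.3]]
bottle [0.46459017 0.39410809 0.        ] box [0.59308512 0.43468984 0.03      ]
slide 0.6020993359715604 0.1895175374291315
```

Emit:
{"fn": "jog_arm", "kwargs": {
  "motion": [
    [0,0,-0.6,0.8,-0.8,-0.4,94],
    [0,0,-1.2,1.6,-1.6,-0.8,94],
    [0,0,-1.8,2.4,-2.4,-1.2,94],
    [0,0,-2.4,3.2,-3.2,-1.6,94],
    [0,0,-3,4,-4,-2,94],
    [0,0,-3.6,4.8,-4.8,-2.4,94],
    [0,0,-4.2,5.6,-5.6,-2.8,94],
    [0,0,-4.8,6.4,-6.4,-3.2,94]
  ]
}}

```text
time: 1.7
tcp_pos: [0.3476, -0.2832, 0.3343]
eef_rot: [0.0, 0.925, 0.381, -0.0]
contact_force: [0.2, -0.0, 0.3]
finger_gap: 0.0937
grip_force: 0.0
```

Emit:
{"fn": "jog_arm", "kwargs": {
  "motion": [
    [0,0,-0.6,1.2,-0.3,-0.15,94],
    [0,0,-1.2,2.4,-0.6,-0.3,94],
    [0,0,-1.8,3.6,-0.9,-0.45,94],
    [0,0,-2.4,4.8,-1.2,-0.6,94],
    [0,0,-3.0,6.0,-1.6,-0.75,94],
    [0,0,-3.6,7.2,-2,-0.9,94],
    [0,0,-4.2,8.4,-2.4,-1,94],
    [0,0,-4.43,9.5,-2.75,-1,94]
  ]
}}

```text
time: 2.5
tcp_pos: [0.5408, 0.0623, 0.3743]
eef_rot: [0.0, 0.812, 0.583, 0.001]
contact_force: [0.6, -0.3, -0.5]
finger_gap: 0.094
grip_force: 0.0
```

```bash
python3 - <<'E'
from h import *
s=state();print(s['tcp_pos'],s['eef_rot'],s['qd'].round(2),s['joints'])
p=camera_params("wrist");print({k:np.round(v,4).tolist() for k,v in p.items()})
im=camera("wrist");cv2.imwrite("pics/w1.png",cv2.cvtColor(im,cv2.COLOR_RGB2BGR))
for l in("slide_grip","crank_end","wheel"):
    print(l,[(np.round(d['rect'],1).tolist(),round(d['score'],2)) for d in search_frame("wrist",l)[:2]])
x,y,a=.5676,.0872,-.3254;c,sn=np.cos(a),np.sin(a)
for l in[(0,0,169),(0,108,219),(0,50,197)]:
    l=np.array(l)/1e3;print(l,proj(p,np.array([x+c*l[0]-sn*l[1],y+sn*l[0]+c*l[1],l[2]])))
E
```

```text
[0.54081839 0.06230538 0.3743101 ] [4.37037737e-04 8.12317104e-01 5.83215543e-01 6.01305205e-04] [-0.79  0.65 -0.32 -0.59  0.45  0.14 -0.91] [ 0.4219361   0.21396202 -0.70661656  1.55643071  0.14028309  1.42139795
 -0.61956026]
{'fx': 297.501, 'fy': 297.501, 'cx': 256.0369, 'cy': 198.378, 'k1': -0.0062, 'xyz': [0.5663, 0.1395, 0.5535], 'orientation': [0.1384, 0.977, -0.1608, -0.0208]}
slide_grip [([257.9, 38.0, 29.0, 64.0], 0.64), ([297.2, 343.7, 64.8, 38.1], 0.56)]
crank_end [([261.9, 104.0, 16.5, 65.9], 0.91)]
wheel [([233.2, 100.7, 65.7, 83.4], 0.68)]
[0.    0.    0.169] [268.90857496 152.3396799 ]
[0.    0.108 0.219] [272.33316348  53.11590722]
[0.    0.05  0.197] [270.51634471 111.8887337 ]
```

View pics/w1.png

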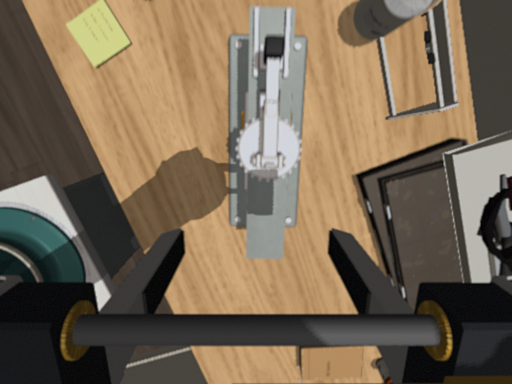

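The wrist view shows the block top at about (274,46), the wheel centre at (268.5,150), the beam's far corners at (254,8) and (294,8), and its near corners at (247,258) and (284,258). The prediction is already close, so I refine the fit.

```bash
python3 - <<'E'
from h import *
from scipy.optimize import least_squares
W=dict(fx=297.501,fy=297.501,cx=256.0369,cy=198.378,k1=-.0062,xyz=[.5663,.1395,.5535],orientation=[.1384,.977,-.1608,-.0208])
obs=[((-28,168,145),(254,8)),((28,168,145),(294,8)),((-28,-168,145),(247,258)),((28,-168,145),(284,258)),((0,0,169),(268.5,150)),((0,110,219),(274,46))]
def f(q):
    c,s=np.cos(q[2]),np.sin(q[2]);r=[]
    for l,o in obs:
        l=np.array(l)/1e3;r+=list(proj(W,np.array([q[0]+c*l[0]-s*l[1],q[1]+s*l[0]+c*l[1],l[2]]))-o)
    return r
r=least_squares(f,[.56,.1,-.3],loss='soft_l1',f_scale=2);print(r.x,np.degrees(r.x[2]));print(np.array(f(r.x)).reshape(-1,2).round(1))
print("block top at z219 ->",atz(W,274,46,.219))
s=state();print(s['tcp_pos'],s['eef_rot'])
E
```

```text
[ 0.56916003  0.09062256 -0.34166749] -19.576105164185577
[[-5.  -1.2]
 [ 1.3 -0.3]
 [-0.1  0.6]
 [-0.3  1. ]
 [ 0.7 -0.6]
 [ 0.4  0.9]]
block top at z219 -> [0.60585233 0.19523705 0.219     ]
[0.54010669 0.06119399 0.37306406] [-4.81582857e-04  8.12351644e-01  5.83167682e-01 -1.70310260e-04]
```

Emit:
{"fn": "jog_arm", "kwargs": {
  "motion": [
    [0,0,0.16,0.9,0.1,0.3,60],
    [0,0,0.16,1.8,0.25,0.8,60],
    [0,0,0.16,2.7,0.4,1.4,60],
    [0,0,0.16,3.4,0.49,2.1,60],
    [0,0,0.16,3.68,0.49,2.8,60],
    [0,0,0.16,3.68,0.49,3.07,60],
    [0,0,0.16,3.68,0.49,3.07,60],
    [0,0,0.16,3.68,0.49,3.07,60]
  ]
}}

```text
time: 3.5
tcp_pos: [0.6065, 0.1919, 0.2521]
eef_rot: [0.001, 0.818, 0.575, 0.001]
contact_force: [-0.6, -0.4, 0.9]
finger_gap: 0.0598
grip_force: 0.0
```

```bash
python3 - <<'E'
from h import *
s=state();print(s['tcp_pos'],s['eef_rot'])
p=camera_params("wrist")
im=camera("wrist");cv2.imwrite("pics/w2.png",cv2.cvtColor(im,cv2.COLOR_RGB2BGR))
np.save("p2.npy",p,allow_pickle=True)
for l in("slide_grip","crank_end","wheel"):
    print(l,[(np.round(d['rect'],1).tolist(),round(d['score'],2)) for d in search_frame("wrist",l)[:2]])
x,y,a=.5692,.0906,-.3417;c,sn=np.cos(a),np.sin(a)
for l in[(0,0,169),(0,109,219),(-10,99,219),(10,99,219),(0,62,197),(28,168,145),(-28,168,145)]:
    l=np.array(l)/1e3;print(l,proj(p,np.array([x+c*l[0]-sn*l[1],y+sn*l[0]+c*l[1],l[2]])))
print(proj(p,np.array(s['tcp_pos'])))
E
```

```text
[0.60649208 0.19191477 0.2521463 ] [5.42702841e-04 8.18306952e-01 5.74780971e-01 5.22038476e-04]
slide_grip [([237.2, 180.8, 34.3, 95.1], 0.97)]
crank_end []
wheel [([211.7, 256.9, 82.3, 92.9], 0.74), ([209.0, 127.0, 93.0, 256.1], 0.21)]
[0.    0.    0.169] [254.99987412 304.9603509 ]
[0.    0.109 0.219] [254.22689863 222.45472659]
[-0.01   0.099  0.219] [241.31903399 234.71717742]
[0.01  0.099 0.219] [267.29696106 234.5659973 ]
[0.    0.062 0.197] [254.61760771 263.89895846]
[0.028 0.168 0.145] [283.61652007 135.89945828]
[-0.028  0.168  0.145] [224.3454994 136.1984948]
[255.94916871 241.9187999 ]
```

View pics/w2.png

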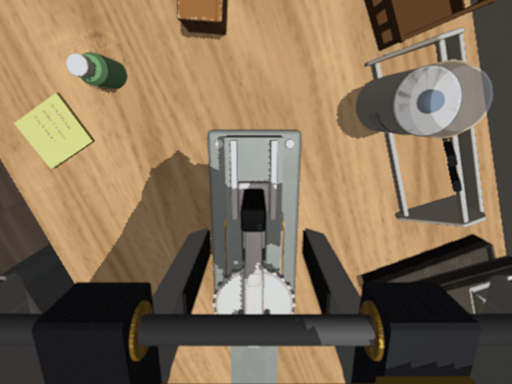

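The block's top sits around (254,220), centred between the fingers in x and about 3 mm towards +y. I descend and grip.

Emit:
{"fn": "jog_arm", "kwargs": {
  "motion": [
    [0,0,0,0.07,-0.02,0.6,60],
    [0,0,0,0.07,-0.02,1.2,60],
    [0,0,0,0.07,-0.02,1.7,60],
    [0,0,0,0.07,-0.02,1.7,10],
    [0,0,0,0.07,-0.02,1.7,10],
    [0,0,0,0.07,-0.02,1.7,10],
    [0,0,0,0.07,-0.02,1.7,10],
    [0,0,0,0.07,-0.02,1.7,10]
  ],
  "grip_force": 20
}}

```text
time: 4.5
tcp_pos: [0.6064, 0.1964, 0.1834]
eef_rot: [0.0, 0.818, 0.576, 0.0]
contact_force: [0.6, 0.7, 0.3]
finger_gap: 0.0232
grip_force: 0.0
```

Emit:
{"fn": "jog_arm", "kwargs": {
  "motion": [
    [0,0,0,0,0,0,10],
    [0,0,0,0,0,0,10],
    [0,0,0,0.2,0,0,10],
    [0,0,0,0.4,0,0,10],
    [0,0,0,0.6,0,0,10],
    [0,0,0,0.75,0,0,10],
    [0,0,0,0.87,0,0,10],
    [0,0,0,0.87,0,0,10]
  ]
}}

```text
time: 5.3
tcp_pos: [0.618, 0.2302, 0.1833]
eef_rot: [-0.0, 0.818, 0.576, 0.001]
contact_force: [-1.9, 2.4, 6.1]
finger_gap: 0.0197
grip_force: 20.0
```

Emit:
{"fn": "jog_arm", "kwargs": {
  "motion": [
    [0,0,0,0.05,0,0,10],
    [0,0,0,0.1,0,0,10],
    [0,0,0,0.14,0,0,10],
    [0,0,0,0.18,0,0,10],
    [0,0,0,0.22,0,0,10],
    [0,0,0,0.22,0,0,10],
    [0,0,0,0.22,0,0,10],
    [0,0,0,0.22,0,0,10]
  ]
}}

```text
time: 6.1
tcp_pos: [0.6195, 0.2341, 0.1827]
eef_rot: [0.001, 0.818, 0.575, -0.003]
contact_force: [-18.3, -19.4, 15.2]
finger_gap: 0.0197
grip_force: 20.0
```

Emit:
{"fn": "jog_arm", "kwargs": {
  "motion": [
    [0,0,0,-0.12,0,0,10],
    [0,0,0,-0.12,0,0,45],
    [0,0,0,-0.12,0,0,45],
    [0,0,0,-0.12,0,-0.3,45],
    [0,0,0,-0.12,0,-1.3,45],
    [0,0,0,-1.2,0,-1.5,45],
    [0,0,0,-2.3,0,-1.5,45],
    [0,0,0,-2.62,0,-1.5,45]
  ]
}}

```text
time: 6.9
tcp_pos: [0.5853, 0.1348, 0.2438]
eef_rot: [0.001, 0.819, 0.574, 0.0]
contact_force: [0.7, 0.5, -0.4]
finger_gap: 0.0449
grip_force: 0.0
```

```bash
python3 - <<'E'
from h import *
camera("wrist") 
camera("wrist")
s=state();print(s['tcp_pos'],s['eef_rot'],s['finger_gap'],abs(s['qd']).max())
p=camera_params("wrist");im=camera("wrist")
cv2.imwrite("pics/w3.png",cv2.resize(cv2.cvtColor(im,cv2.COLOR_RGB2BGR)[130:384,150:362],None,fx=2.3,fy=2.3,interpolation=3))
for l in("slide_grip","crank_end","wheel"):
    print(l,[(np.round(d['rect'],1).tolist(),round(d['score'],2)) for d in search_frame("wrist",l)[:2]])
x,y,a=.5695,.093,-.3435;c,sn=np.cos(a),np.sin(a)
for l in[(0,0,169),(0,-41,169),(0,148,219),(0,138,219),(-9,62,198),(9,62,198),(28,168,145),(-28,168,145)]:
    m=l;l=np.array(l)/1e3;q=proj(p,np.array([x+c*l[0]-sn*l[1],y+sn*l[0]+c*l[1],l[2]]));print(m,q.round(1),((q-[150,130])*2.3).round())
E
```

```text
[0.58574926 0.13678188 0.24370376] [6.78053308e-04 8.18520754e-01 5.74476502e-01 2.53350297e-04] 0.04534374065715029 0.050123344791276406
slide_grip [([235.7, 73.5, 39.8, 93.5], 0.84)]
crank_end [([245.1, 191.2, 21.6, 108.2], 0.85)]
wheel [([216.0, 187.3, 75.8, 110.1], 0.56)]
(0, 0, 169) [255.3 254.4] [242. 286.]
(0, -41, 169) [255.4 292.4] [243. 374.]
(0, 148, 219) [254.3  80.2] [ 240. -115.]
(0, 138, 219) [254.4  96.6] [240. -77.]
(-9, 62, 198) [243.5 199.8] [215. 161.]
(9, 62, 198) [266.4 199.7] [268. 160.]
(28, 168, 145) [286.9  64.2] [ 315. -151.]
(-28, 168, 145) [221.8  64.4] [ 165. -151.]
```

View pics/w3.png

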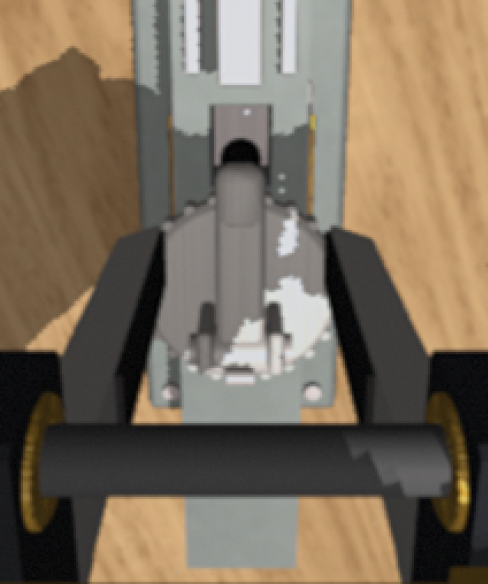

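The view shows the crank bar at crop x 215–265 with its outer end near crop y 163. The tongue is clear and the wheel is centred near (243,287), so the fit holds within about 2 mm. I descend onto the crank end.

Emit:
{"fn": "jog_arm", "kwargs": {
  "motion": [
    [0,0,0,0.1,0,0.5,45],
    [0,0,0,0.1,0,1.0,45],
    [0,0,0,0.1,0,1.5,45],
    [0,0,0,0.1,0,1.8,40],
    [0,0,0,0.1,0,1.8,10],
    [0,0,0,0.1,0,1.8,10],
    [0,0,0,0.1,0,1.8,10],
    [0,0,0,0.1,0,1.8,10]
  ],
  "grip_force": 15
}}

```text
time: 8.0
tcp_pos: [0.5872, 0.143, 0.1716]
eef_rot: [0.0, 0.818, 0.576, 0.001]
contact_force: [-0.1, 2.5, 0.1]
finger_gap: 0.0179
grip_force: 15.0
```

Emit:
{"fn": "jog_arm", "kwargs": {
  "motion": [
    [0,0,0,-0.03,0,-0.33,10],
    [0,0,0,-0.14,0,-0.65,10],
    [0,0,0,-0.31,0,-0.94,10],
    [0,0,0,-0.53,0,-1.19,10],
    [0,0,0,-0.8,0,-1.39,10],
    [0,0,0,-1.11,0,-1.52,10],
    [0,0,0,-1.43,0,-1.59,10],
    [0,0,0,-1.6,0,-1.6,10]
  ]
}}

```text
time: 8.8
tcp_pos: [0.5647, 0.0822, 0.2366]
eef_rot: [-0.0, 0.818, 0.576, 0.001]
contact_force: [-6.8, 7.0, 8.4]
finger_gap: 0.0176
grip_force: 15.0
```

Emit:
{"fn": "jog_arm", "kwargs": {
  "motion": [
    [0,0,0,-0.33,0,0.03,10],
    [0,0,0,-0.65,0,0.14,10],
    [0,0,0,-0.94,0,0.31,10],
    [0,0,0,-1.19,0,0.53,10],
    [0,0,0,-1.39,0,0.8,10],
    [0,0,0,-1.52,0,1.11,10],
    [0,0,0,-1.59,0,1.43,10],
    [0,0,0,-1.6,0,1.6,10]
  ]
}}

```text
time: 9.6
tcp_pos: [0.5421, 0.0192, 0.1706]
eef_rot: [0.0, 0.818, 0.575, -0.002]
contact_force: [-13.8, -8.7, 10.9]
finger_gap: 0.0186
grip_force: 15.0
```

Emit:
{"fn": "jog_arm", "kwargs": {
  "motion": [
    [0,0,0,0.1,0,0.1,10],
    [0,0,0,0.15,0,0.15,10],
    [0,0,0,0.15,0,0.15,10],
    [0,0,0,0.12,0,0,10],
    [0,0,0,0.12,0,0,40],
    [0,0,0,0.12,0,0,40],
    [0,0,0,0.12,0,0,40],
    [0,0,0,0.12,0,0,40]
  ]
}}

```text
time: 10.4
tcp_pos: [0.5454, 0.0262, 0.1708]
eef_rot: [0.0, 0.818, 0.575, 0.0]
contact_force: [0.4, -0.3, -0.3]
finger_gap: 0.0399
grip_force: 0.0
```

```bash
python3 - <<'E'
from h import *
s=state();print(s['tcp_pos'],s['eef_rot'],s['finger_gap'],s['contact_force'])
p=camera_params("wrist");im=camera("wrist")
side=camera("side");S=camera_params("side")
a=cv2.resize(im[100:384,130:382],None,fx=1.6,fy=1.6,interpolation=3);b=cv2.resize(side[150:260,190:310],None,fx=3.2,fy=3.2,interpolation=3)
o=np.zeros((460,790,3),np.uint8);o[:a.shape[0],:a.shape[1]]=a;o[:b.shape[0],404:404+b.shape[1]]=b
cv2.imwrite("pics/w4.png",o[:,:,::-1])
x,y,an=.5695,.093,-.3435;c,sn=np.cos(an),np.sin(an)
for l in[(0,0,169),(0,-74,191),(0,-74,247)]:
    m=l;l=np.array(l)/1e3;X=np.array([x+c*l[0]-sn*l[1],y+sn*l[0]+c*l[1],l[2]]);q=proj(p,X);print(m,X,((q-[130,100])*1.6).round(),((proj(S,X)-[190,150])*3.2+[404,0]).round())
E
```

```text
[0.5453749  0.02624477 0.17078538] [1.28082394e-04 8.17819497e-01 5.75474806e-01 4.49727642e-05] 0.03988530094009203 [ 0.40703013 -0.30953648 -0.30947193]
(0, 0, 169) [0.5695 0.093  0.169 ] [202.  49.] [539. 163.]
(0, -74, 191) [0.54457793 0.02332296 0.191     ] [202. 257.] [604. 114.]
(0, -74, 247) [0.54457793 0.02332296 0.247     ] [203. 362.] [605.  59.]
```

View pics/w4.png

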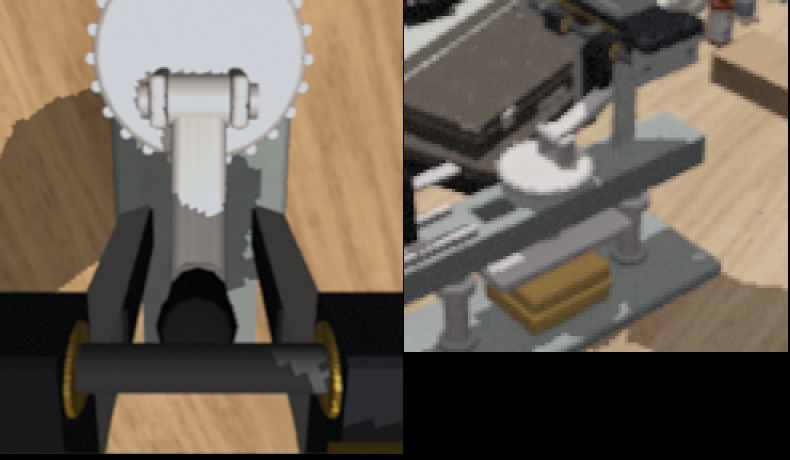

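```bash
python3 - <<'E'
from h import *
p=camera_params("wrist");S=camera_params("side")
x,y,an=.5695,.093,-.3435;c,sn=np.cos(an),np.sin(an)
for phi in(2.7,2.85,3.0,3.14):
  for n,r,h in(("hinge",0,0),("end",62,0),("armbottom_at_end",62,7),("gripend",62,-56)):
    l=np.array([0,-12+r*np.cos(phi)-(-h)*np.sin(phi)*(1),191+r*np.sin(phi)+h*np.cos(phi)])/1e3
    X=np.array([x+c*l[0]-sn*l[1],y+sn*l[0]+c*l[1],l[2]]);print(phi,n,(l*1e3).round(),((proj(p,X)-[130,100])*1.6).round(),((proj(S,X)-[190,150])*3.2+[404,0]).round())
E
```

```text
2.7 hinge [  0. -12. 191.] [203.  90.] [550. 137.]
2.7 end [  0. -68. 217.] [203. 281.] [600.  90.]
2.7 armbottom_at_end [  0. -65. 211.] [203. 263.] [597.  98.]
2.7 gripend [  0. -92. 268.] [204. 494.] [622.  31.]
2.85 hinge [  0. -12. 191.] [203.  90.] [550. 137.]
2.85 end [  0. -71. 209.] [203. 277.] [603.  98.]
2.85 armbottom_at_end [  0. -69. 202.] [203. 261.] [601. 105.]
2.85 gripend [  0. -87. 262.] [204. 456.] [618.  39.]
3.0 hinge [  0. -12. 191.] [203.  90.] [550. 137.]
3.0 end [  0. -73. 200.] [203. 268.] [604. 106.]
3.0 armbottom_at_end [  0. -72. 193.] [203. 256.] [603. 113.]
3.0 gripend [  0. -81. 255.] [204. 411.] [612.  48.]
3.14 hinge [  0. -12. 191.] [203.  90.] [550. 137.]
3.14 end [  0. -74. 191.] [203. 258.] [605. 114.]
3.14 armbottom_at_end [  0. -74. 184.] [203. 249.] [604. 120.]
3.14 gripend [  0. -74. 247.] [204. 363.] [606.  59.]
```

The grip looks slightly tilted, at roughly 2.85 rad, so it is probably not clicked in. I lift out, shut the fingers, and press the arm down from above.

Emit:
{"fn": "jog_arm", "kwargs": {
  "motion": [
    [0,0,0,0,0,-0.6,40],
    [0,0,0,0,0,-1.6,40],
    [0,0,0,0,0,-2.7,40],
    [0,0,0,0,0,-2.9,0],
    [0,0,0,0.65,0,-2.9,0],
    [0,0,0,0.65,0,-2.9,0],
    [0,0,0,0.65,0,-2.4,0],
    [0,0,0,0.65,0,-1.6,0]
  ]
}}

```text
time: 11.3
tcp_pos: [0.555, 0.0509, 0.2351]
eef_rot: [0.001, 0.818, 0.576, 0.001]
contact_force: [0.3, -1.2, -0.3]
finger_gap: 0.0032
grip_force: 0.0
```

Emit:
{"fn": "jog_arm", "kwargs": {
  "motion": [
    [0,0,0,0,0,0.2,0],
    [0,0,0,0,0,0.4,0],
    [0,0,0,0,0,0.55,0],
    [0,0,0,0,0,0.65,0],
    [0,0,0,0,0,0.75,0],
    [0,0,0,0,0,0.85,0],
    [0,0,0,0,0,0.95,0],
    [0,0,0,0,0,0.95,0]
  ]
}}

```text
time: 12.1
tcp_pos: [0.5545, 0.051, 0.1971]
eef_rot: [0.0, 0.818, 0.576, 0.0]
contact_force: [-1.0, -1.5, 6.0]
finger_gap: 0.0003
grip_force: 3.3
```

Emit:
{"fn": "jog_arm", "kwargs": {
  "motion": [
    [0,0,0,0,0,0.05,0],
    [0,0,0,0,0,0.1,0],
    [0,0,0,0,0,0.15,0],
    [0,0,0,0,0,0.15,0],
    [0,0,0,0,0,0.1,0],
    [0,0,0,0,0,-0.5,0],
    [0,0,0,0,0,-1.5,0],
    [0,0,0,0,0,-2.2,40]
  ]
}}

```text
time: 12.9
tcp_pos: [0.5543, 0.0513, 0.2868]
eef_rot: [0.0, 0.818, 0.576, 0.001]
contact_force: [0.1, -0.6, 0.9]
finger_gap: 0.0056
grip_force: 0.0
```

```bash
python3 - <<'E'
from h import *
for _ in range(2): camera("side")
s=state();print(s['tcp_pos'],s['eef_rot'],s['finger_gap'],s['contact_force'])
p=camera_params("wrist");im=camera("wrist")
side=camera("side");S=camera_params("side")
a=cv2.resize(im[100:384,130:382],None,fx=1.6,fy=1.6,interpolation=3);b=cv2.resize(side[150:260,190:310],None,fx=3.2,fy=3.2,interpolation=3)
o=np.zeros((460,790,3),np.uint8);o[:a.shape[0],:a.shape[1]]=a;o[:b.shape[0],404:404+b.shape[1]]=b
cv2.imwrite("pics/w5.png",o[:,:,::-1])
x,y,an=.5695,.093,-.3435;c,sn=np.cos(an),np.sin(an)
for phi in(2.85,3.14):
  for n,r,h in(("hinge",0,0),("end",62,0),("gripend",62,-56)):
    l=np.array([0,-12+r*np.cos(phi)+h*np.sin(phi),191+r*np.sin(phi)+h*np.cos(phi)])/1e3
    X=np.array([x+c*l[0]-sn*l[1],y+sn*l[0]+c*l[1],l[2]]);print(phi,n,(l*1e3).round(),((proj(p,X)-[130,100])*1.6).round(),((proj(S,X)-[190,150])*3.2+[404,0]).round())
E
```

```text
[0.55550263 0.05149258 0.28821011] [0.00151732 0.81774901 0.57556878 0.00219646] 0.012985358501163552 [-0.30813307 -0.12350618 -0.89993985]
2.85 hinge [  0. -12. 191.] [199. 108.] [550. 137.]
2.85 end [  0. -71. 209.] [199. 214.] [603.  98.]
2.85 gripend [  0. -87. 262.] [200. 288.] [618.  39.]
3.14 hinge [  0. -12. 191.] [199. 108.] [550. 137.]
3.14 end [  0. -74. 191.] [199. 207.] [605. 114.]
3.14 gripend [  0. -74. 247.] [199. 248.] [606.  59.]
```

View pics/w5.png

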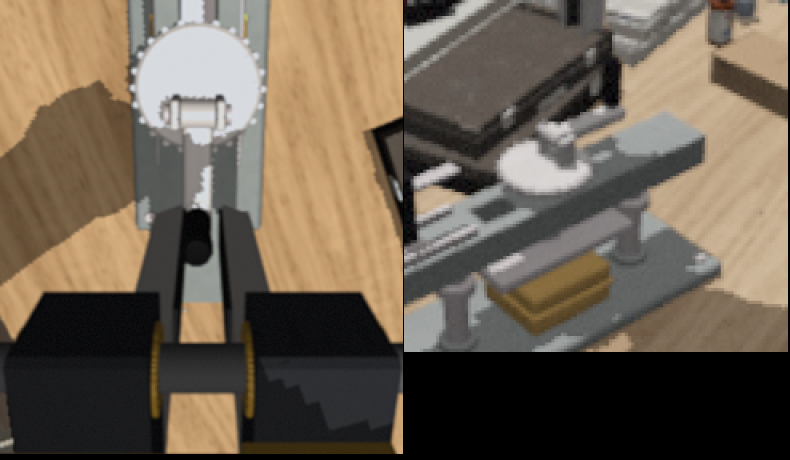

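The view now shows the grip standing upright, with its end at (197,252) against (199,248) predicted for 3.14 rad, and the arm level in the side picture. The crank is latched and free of the fingers. I take the grip.

Emit:
{"fn": "jog_arm", "kwargs": {
  "motion": [
    [0,0,0,-0.3,-0.03,0,45],
    [0,0,0,-0.75,-0.03,0,45],
    [0,0,0,-0.75,-0.03,0,45],
    [0,0,0,-0.75,-0.03,0.2,45],
    [0,0,0,-0.75,-0.03,1.0,45],
    [0,0,0,-0.75,-0.03,1.8,45],
    [0,0,0,-0.75,-0.03,2.03,45],
    [0,0,0,-0.75,-0.03,2.03,10]
  ],
  "grip_force": 15
}}

```text
time: 13.9
tcp_pos: [0.5421, 0.0236, 0.2023]
eef_rot: [-0.001, 0.818, 0.576, -0.001]
contact_force: [0.7, -0.2, -0.3]
finger_gap: 0.04
grip_force: 0.0
```

Emit:
{"fn": "jog_arm", "kwargs": {
  "motion": [
    [0,0,0,0,0,0,10],
    [0,0,0,0,0,0,10],
    [0,0,0,0,0,0,10],
    [0,0,0,0,0,0,10],
    [0,0,0,0,0,0,10],
    [0,0,0,0,0,0,10],
    [0,0,0,0,0,0,10],
    [0,0,0,0,0,0,10]
  ]
}}

```text
time: 14.7
tcp_pos: [0.5431, 0.0233, 0.2042]
eef_rot: [0.0, 0.818, 0.576, 0.0]
contact_force: [-1.2, -0.7, 7.2]
finger_gap: 0.0172
grip_force: 15.0
```

Emit:
{"fn": "jog_arm", "kwargs": {
  "motion": [
    [0,0,0,0.03,-0.32,0,10],
    [0,0,0,0.13,-0.69,0,10],
    [0,0,0,0.31,-1.02,0,10],
    [0,0,0,0.56,-1.32,0,10],
    [0,0,0,0.86,-1.55,0,10],
    [0,0,0,1.2,-1.72,0,10],
    [0,0,0,1.51,-1.8,0,10],
    [0,0,0,1.83,-1.83,0,10]
  ],
  "grip_force": 12
}}

```text
time: 15.5
tcp_pos: [0.4983, 0.1175, 0.2041]
eef_rot: [0.0, 0.818, 0.576, -0.0]
contact_force: [-2.1, -2.3, 8.6]
finger_gap: 0.0173
grip_force: 12.0
```

Emit:
{"fn": "jog_arm", "kwargs": {
  "motion": [
    [0,0,0,0.32,0.03,0,10],
    [0,0,0,0.69,0.13,0,10],
    [0,0,0,1.03,0.32,0,10],
    [0,0,0,1.33,0.56,0,10],
    [0,0,0,1.56,0.87,0,10],
    [0,0,0,1.73,1.21,0,10],
    [0,0,0,1.81,1.52,0,10],
    [0,0,0,1.84,1.84,0,10]
  ]
}}

```text
time: 16.3
tcp_pos: [0.5933, 0.1626, 0.2042]
eef_rot: [-0.0, 0.817, 0.576, 0.001]
contact_force: [-0.8, 1.9, 6.7]
finger_gap: 0.0171
grip_force: 12.0
```

Emit:
{"fn": "jog_arm", "kwargs": {
  "motion": [
    [0,0,0,-0.03,0.32,0,10],
    [0,0,0,-0.13,0.69,0,10],
    [0,0,0,-0.32,1.03,0,10],
    [0,0,0,-0.56,1.33,0,10],
    [0,0,0,-0.87,1.56,0,10],
    [0,0,0,-1.21,1.73,0,10],
    [0,0,0,-1.52,1.81,0,10],
    [0,0,0,-1.84,1.84,0,10]
  ]
}}

```text
time: 17.1
tcp_pos: [0.6378, 0.0672, 0.2043]
eef_rot: [0.0, 0.818, 0.576, 0.001]
contact_force: [-0.5, 2.0, 5.9]
finger_gap: 0.0176
grip_force: 12.0
```

Emit:
{"fn": "jog_arm", "kwargs": {
  "motion": [
    [0,0,0,-0.26,-0.02,0,10],
    [0,0,0,-0.51,-0.08,0,10],
    [0,0,0,-0.69,-0.14,0,10],
    [0,0,0,-0.84,-0.21,0,10],
    [0,0,0,-0.9,-0.24,0,10],
    [0,0,0,-0.95,-0.28,0,10],
    [0,0,0,-0.95,-0.28,0,10],
    [0,0,0,-0.95,-0.28,0,10]
  ]
}}

```text
time: 17.9
tcp_pos: [0.6161, 0.0354, 0.2048]
eef_rot: [0.001, 0.818, 0.575, 0.003]
contact_force: [13.5, 1.8, 1.8]
finger_gap: 0.0178
grip_force: 12.0
```

```bash
python3 - <<'E'
from h import *
s=state();d=np.array(s['tcp_pos'])[:2]-[.5695,.093];a=-.3435
l=R.from_euler('z',-a).apply([*d,0]);print(l,np.degrees(np.arctan2(l[1],l[0])),s['contact_force'])
E
```

```text
[ 0.06327034 -0.03850918  0.        ] -31.326579240729398 [13.50105637  1.79474971  1.8233292 ]
```

Emit:
{"fn": "jog_arm", "kwargs": {
  "motion": [
    [0,0,0,0,0,0,10],
    [0,0,0,0.04,0.04,0,10],
    [0,0,0,0.04,0.04,0,45],
    [0,0,0,0.04,0.04,0,45],
    [0,0,0,0.04,0.04,0,45],
    [0,0,0,0.04,0.04,0,45],
    [0,0,0,0.04,0.04,-1.0,45],
    [0,0,0,0.04,0.04,-2.2,45]
  ]
}}

```text
time: 18.7
tcp_pos: [0.6148, 0.0359, 0.2911]
eef_rot: [-0.001, 0.818, 0.576, -0.001]
contact_force: [0.3, -1.2, 1.7]
finger_gap: 0.0447
grip_force: 0.0
```

Emit:
{"fn": "jog_arm", "kwargs": {
  "motion": [
    [0,0,0,-0.5,0,-0.6,45],
    [0,0,0,-1,0,-1.2,45],
    [0,0,0,-1,0,-1.8,45],
    [0,0,0,-1,0,-2,45],
    [0,0,0,-1,0,-2,45],
    [0,0,0,-1,0,-2,45],
    [0,0,0,-1,0,-2,45],
    [0,0,0,-1,0,-2,45]
  ]
}}

```text
time: 19.5
tcp_pos: [0.6021, -0.0014, 0.3705]
eef_rot: [-0.001, 0.818, 0.576, -0.0]
contact_force: [0.1, -0.3, 0.0]
finger_gap: 0.0453
grip_force: 0.0
```

```bash
python3 - <<'E'
from h import *
p=camera_params("wrist");im=camera("wrist")
side=camera("side");S=camera_params("side")
a=cv2.resize(im[0:300,130:382],None,fx=1.6,fy=1.6,interpolation=3);b=cv2.resize(side[150:260,190:310],None,fx=3.2,fy=3.2,interpolation=3)
o=np.zeros((480,790,3),np.uint8);o[:a.shape[0],:a.shape[1]]=a;o[:b.shape[0],404:404+b.shape[1]]=b
cv2.imwrite("pics/w6.png",o[:,:,::-1])
x,y,an=.5695,.093,-.3435;c,sn=np.cos(an),np.sin(an)
for t in(270,284,298):
  t=np.radians(t)
  for z in(191,247):
    l=np.array([-74*np.sin(t),-74*np.cos(t),z])/1e3
    X=np.array([x+c*l[0]-sn*l[1],y+sn*l[0]+c*l[1],l[2]]);print(np.degrees(t),z,((proj(p,X)-[130,0])*1.6).round(),((proj(S,X)-[190,150])*3.2+[404,0]).round())
E
```

```text
270.0 191 [217. 185.] [488. 107.]
270.0 247 [220. 186.] [486.  52.]
284.0 191 [214. 210.] [506. 102.]
284.0 247 [216. 216.] [504.  47.]
298.0 191 [205. 233.] [525.  99.]
298.0 247 [206. 243.] [524.  44.]
```

View pics/w6.png

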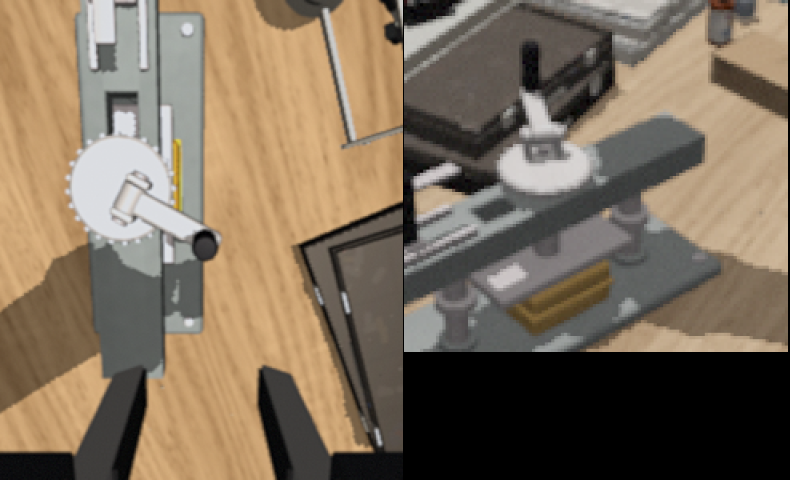

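The picture shows the upright grip's end at (206,245), against (206,243) predicted for 298°. The plate is down on the flask and the gripper is clear.

```bash
python3 -c "
from workcell import *
print(finish_job())"
```

```text
the job is handed in; nothing more can be done
None
```

I handed the job in at 19.6 s, inside the 72 s limit, but the verdict was not returned. The slide was pulled to its end stop and left there. The crank is latched out with its grip upright, the wheel is wound to about 298° at its stop with the plate on the flask, and the gripper is clear.

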